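Lift the hot biscuit onto the cooling rack

TASK

The oat biscuit on the baking sheet is hot from the oven: with the slotted turner, slide the blade under it, lift it off the sheet and set it down gently, lying flat and wholly on the wire cooling rack beside the biscuit that is already cooling there. Then lay the turner down flat, blade down, on the worktop or on the emptied sheet. Never touch a biscuit with the gripper or the arm, and leave the other biscuit, the mug and the timer where they are.

Things in the scene. Friction and masses are not known exactly. Their poses are not given: they have to be found in the camera images.
- turner: slotted steel kitchen turner with a black handle, 245 mm long, about 190 g, lying on its blade on the worktop at the start. Origin: middle of the blade's underside; x points forward to the front edge, z up from the blade. Blade flat, 2 mm thick, 80 mm wide (y), from x = -50 to +55 mm. Handle behind it, raised.
- turner_grip (a point): grip point on the handle, 115 mm behind and 47 mm above the turner's origin, in the middle of its section; axes as the turner's. The handle is a bar with flat sides, 22 mm wide (y), 24 mm high, 112 mm long, from x = -82, z = 37 mm (turner's frame) rising rearward at 17 degrees to x = -188, z = 69 mm. Grip it across y.
- turner_front (a point): middle of the blade's front edge, on its underside, 55 mm ahead of the turner's origin. The blade is polished and slippery: a biscuit slides forward off it when the front edge is tipped down by more than about 25 degrees, and stays on it within about 10 degrees of level.
- biscuit: the hot biscuit: rigid oat biscuit on the baking sheet, round, 100 mm in diameter, 12.5 mm thick, about 70 g, its lower edge bevelled by 4 mm. Origin: centre of its underside; z up.
- sheet: flat dark steel baking sheet, 220 (x) x 190 mm, 4 mm thick; it does not slide. Origin: centre of its underside. Its +x end has a lip turned up across the whole width, inner face at x = 105 to 109 mm, top 21 mm over the worktop; the other edges are open and flat. A pushed biscuit slides on the sheet until it stops against the lip; the blade then runs under it.
- rack: wire cooling rack that stands firm: 180 mm (x) by 250 mm (y), wires along x every 19 mm, its top at 28 mm above its origin. Origin: centre of its footprint on the worktop; z up. The cooling biscuit lies near the -y end; the +y end is free.
- cool_biscuit: the biscuit that is already cooling on the rack, the same as the hot one, loose. Origin: centre of its underside.
- mug: cream mug, 63 mm across, 50 mm high, standing loose behind the work. Origin: centre of its underside.
- timer: red wind-up kitchen timer, 66 mm across, 56 mm high, standing loose behind the work. Origin: centre of its underside.
- toaster: steel four-slot toaster that stands fixed behind the middle of the work, 291 mm (x) by 245 mm (y), 183 mm high. Origin: centre of its underside. Carry the turner clear of its front, or over it.

How it is judged:
On the way:
1. the hot biscuit is carried by the turner's blade, clear of the sheet (underside higher than 32 mm) (height (world z) of biscuit above 0.032 m and contact force between turner and biscuit above 0.2 N and contact force between biscuit and sheet below 0.05 N), for 0.2 s.
At the end, for the whole second after the job is handed in: The hot biscuit lies still and flat (4.5 degrees) on the rack, its centre within 45 mm (x) and 80 mm (y) of the rack's middle, clear of the turner; the cooling biscuit has moved under 20 mm; the turner lies at rest, blade down, within 9 degrees of level, its origin under 12 mm high (x of biscuit in the frame of rack between -0.045 and 0.045 m and y of biscuit in the frame of rack between -0.08 and 0.08 m and z of biscuit in the frame of rack between 0.024 and 0.032 m and angle between biscuit's own z axis and vertical below 0.08 rad and linear speed of each of biscuit, turner below 0.02 m/s and contact force between biscuit and turner below 0.05 N and distance of cool_biscuit from where it was at the start of the episode below 0.02 m and height (world z) of turner between -0.008 and 0.012 m and angle between turner's own z axis and vertical below 0.15 rad); the robot touches nothing.
It fails at once if a biscuit is touched by the gripper or the arm (contact force between any of the fingers, the arm and biscuit above 0.3 N or contact force between any of the fingers, the arm and cool_biscuit above 0.3 N).
It fails at once if the hot biscuit is dropped or thrown (faster than 0.9 m/s, a fall of 40 mm) (linear speed of biscuit above 0.9 m/s).
It fails at once if the cooling biscuit is moved by more than 20 mm (distance of cool_biscuit from where it was at the start of the episode above 0.02 m).
It fails at once if the mug or the timer is moved by more than 20 mm (distance of any of mug, timer from where it was at the start of the episode above 0.02 m).
It also fails if it takes over 59 s, if anything falls off the work surface, if the arm or the gripper's body presses on something with over 40 N, if the wrist force passes 120 N, or if a joint passes its speed limit or range.

ROBOT

A 6-joint arm with a two-finger parallel gripper is mounted at the origin on a cart in front of the work surface, level with it; the furniture and walls round the work are solid. World frame = base frame: x ahead of the robot, y to its left, z up, the work surface at z = 0. Lengths are in m, angles in rad, forces in N, time in s.
With the tool pointing down it reaches from about 0.375 to 0.975 m from the base axis. Payload 3.8 kg.
Tool frame: the origin (TCP) lies midway between the tips of the shut fingers; the grasp point (between the pads) lies 19 mm behind it; z points along the fingers, y is the line along which they close (so a half turn about z gives the same grasp; the last joint's range is limited). The gripper opens to 85 mm and grips with 20 to 120 N. Pads are 22 mm wide; open, the fingers measure 114 mm over their backs; the gripper's body (76 mm by 85 mm) begins 54 mm behind the grasp point. The pads swing forward as they close: fully open they stand 13 mm farther back than shut.
Start: joints at [1.157, 0.264, 1.604, -0, 1.274, -0.037], TCP at [0.248, 0.628, 0.194] pointing down, gripper open.
Joint ranges: [-2.63, 2.63], [-0.94, 2.18], [0.31, 2.57], [-1.31, 4.45], [0, 2.66], [-2.55, 2.55]. Speed limits (rad/s): [2.57, 2.57, 3.14, 3.14, 3.14, 3.14].

INTERFACE

Orientations are given as a rotation vector (axis times angle).
In Python, from workcell import bot gives the robot as it stands.
- The arm moves only by the tool step_arm, never from a script. Its argument "motion" is a list of rows, each a list of 5 numbers: the finger opening in cm, from 0 to 8.54, then the shift along the tool's x, y, z in cm, then the turn about the tool's z in degrees. In form: [[claw, dx, dy, dz, twist], ...]. A call has 1 to 20 rows; each row is the pose to reach, as a shift and turn from the pose commanded when the call began, along the tool's axes at that moment; what a row does not reach only later rows make up. A row lasts 1/10 s, in which the tool goes at most 50 mm and 8.59 degrees, less where a joint would pass 70% of its speed; a pose out of reach is approached as far as the arm can. A call with a gripper value outside its range is refused whole. The fingers move at their own pace and stop on an object; "force" is the grip in N (left out, the last holds). Time passes only in rows, so rows that repeat a pose let the fingers close. It gives the time, the measured TCP pose, the force, the opening and the grip force at its end, in the units of the state.
- bot.read_state(): the state, without advancing time (a new reading comes with each control period).
- bot.read_camera(name): name is "side" or "top" or "wrist"; returns (picture, depth): 480x640x3 uint8, red, green, blue; 480x640 float32, m along the optical axis (not along the pixel's ray), 0 where there is no reading.
- bot.calibration(name): a dict with "mtx" (3x3 intrinsics, pixels), "origin" and "orientation" of the camera in the world; the wrist camera has in their place "T_tool_cam" (4x4, takes a point from camera to tool coordinates, whose origin is the TCP and whose axes are the flange's). Camera axes: x right, y up, looking along -z (the intrinsics and any distortion apply to the point x, -y, -z); pixel columns grow to the right and rows downward; lengths in m; the calibration is good to about 2 mm. A picture is of the moment at which its call begins: read the wrist's pose just before it. calibration takes no time and is no camera call.
- bot.finish_job(): hands the job in; it is judged then, once.
The state is a dict: "time": time; "q": joint angles; "joint_vel": joint speeds; "joint_torque": joint torques, N m; "tool_pos": TCP position; "tcp_rot": TCP orientation; "wrist_force": force on the tool from outside, world axes, zero at the start; "torque": the same for the moment, N m; "width": opening from 0.0 (shut) to 1.0 (fully open); "grip_force": force on a finger pad.
Only numpy, scipy, OpenCV 4.12 (cv2) and the standard library are available. Lean on these libraries where they do the work, as an engineer would, in place of code of your own. Each camera call takes 0.05 s, during which the arm holds its last target. There are 200 camera calls.

## Working session

There is one attempt and no reset: what is moved stays moved. The work goes in short steps, Python scripts to look and compute and a tool call to move; the robot and the scene stay as the last step left them, time stands still between calls to the robot, and variables do not carry over. Pictures are saved under pics/ and viewed, at most 10 in all, crops included, and the job is handed in when it is done.

Besides the shell and the picture viewer there is one more tool, called after "Emit:" as name([rows], argument=value, ...), one row to a line, values as JSON. step_arm: Moves the arm, as the interface text tells. Its arguments: {"type":"object","properties":{"motion":{"type":"array","items":{"type":"array","items":{"type":"number"}}},"force":{"type":"number"}},"required":["motion"]}

```bash
mkdir -p pics; ls; cat > h.py <<'E'
import numpy as np,cv2
from workcell import bot
from scipy.spatial.transform import Rotation as R
def cam(n):
    s=bot.read_state(); c=bot.calibration(n); p,d=bot.read_camera(n)
    if 'T_tool_cam' in c:
        T=np.eye(4);T[:3,:3]=R.from_rotvec(s['tcp_rot']).as_matrix();T[:3,3]=s['tool_pos'];T=T@np.array(c['T_tool_cam'])
        Rm,o=T[:3,:3],T[:3,3]
    else:
        o=np.array(c['origin']);q=np.array(c['orientation'])
        Rm=q if q.shape==(3,3) else R.from_rotvec(q).as_matrix()
    return p,d,np.array(c['mtx']),Rm,o
def cloud(d,K,Rm,o):
    v,u=np.mgrid[:d.shape[0],:d.shape[1]]
    P=np.stack([(u-K[0,2])/K[0,0]*d,-(v-K[1,2])/K[1,1]*d,-d],-1)
    return P@Rm.T+o
def ray(u,v,z,K,Rm,o):
    r=Rm@np.array([(u-K[0,2])/K[0,0],-(v-K[1,2])/K[1,1],-1]);return o+r*(z-o[2])/r[2]
E
python3 - <<'E'
from h import *
print(bot.calibration('top'));print(bot.calibration('side'));print(bot.read_state())
for n in('top','side'):
    p,d,K,Rm,o=cam(n);np.savez(n,p=p,d=d,K=K,R=Rm,o=o);cv2.imwrite(f'pics/{n}0.png',p[...,::-1])
E
```

```text
pics
{'mtx': array([[584.32642153,   0.        , 321.47052796],
       [  0.        , 584.32642153, 251.13764157],
       [  0.        ,   0.        ,   1.        ]]), 'origin': array([ 0.43549303, -0.12590753,  1.12316819]), 'orientation': array([ 0.13363962, -0.09380592, -1.589632  ])}
{'mtx': array([[572.01551098,   0.        , 316.83501428],
       [  0.        , 572.01551098, 246.62780805],
       [  0.        ,   0.        ,   1.        ]]), 'origin': array([0.50023674, 0.9513507 , 0.6141029 ]), 'orientation': array([ 0.04802074, -1.61045634, -2.614395  ])}
{'time': 0.0, 'q': array([ 1.15709222e+00,  2.64794007e-01,  1.60539832e+00,  2.68124222e-07,
        1.27370103e+00, -3.69065452e-02]), 'joint_vel': array([ 0.00034986, -0.00029783,  0.00042259, -0.001665  , -0.00027181,
        0.00196701]), 'joint_torque': array([ 5.98661227e-04, -5.15117598e+01, -3.67316401e+01,  7.81681297e-05,
        1.29019990e-02,  2.75185581e-07]), 'tool_pos': array([0.24803444, 0.62688445, 0.19282147]), 'tcp_rot': array([-0.58828055, -3.08549627,  0.00352192]), 'wrist_force': array([ 0.78798917, -0.34858201, -0.81705201]), 'torque': array([ 0.03480944, -0.00432462, -0.00395267]), 'grip_force': 0.0, 'width': 0.9994053951674841}
```

View pics/top0.png

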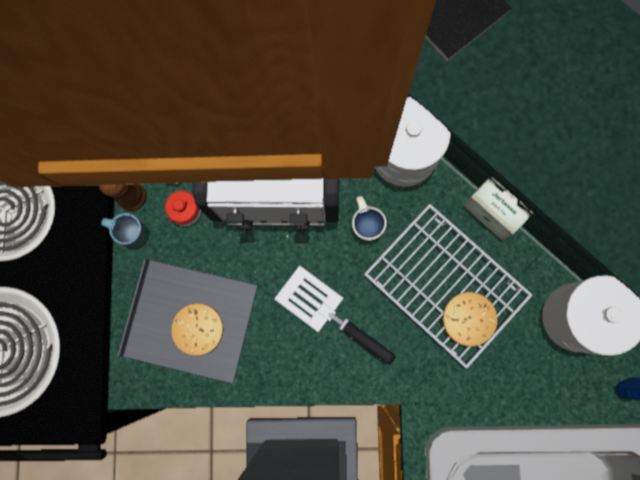

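View pics/side0.png

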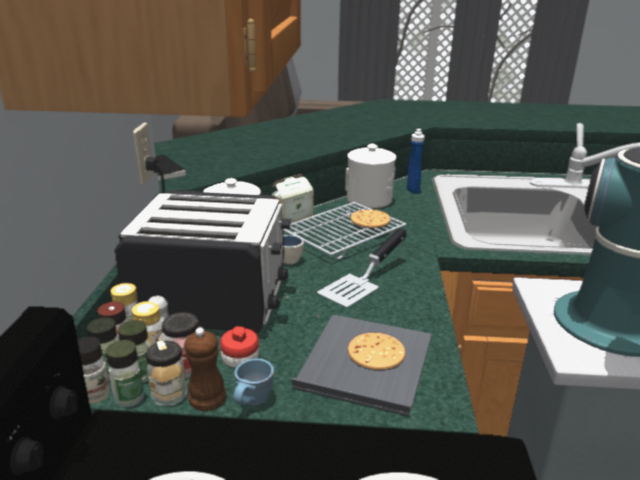

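The top view shows the turner (blade ≈(309,298), handle to (390,357)), the hot biscuit (197,329) on the sheet with its lip on the left (145,262)-(122,355), the rack's corners (430,207),(530,293),(467,366),(366,273) and the cool biscuit (470,319). The side view agrees.

```bash
python3 - <<'E'
from h import *
f=np.load('top.npz');p,d,K,Rm,o=[f[k] for k in('p','d','K','R','o')]
C=cloud(d,K,Rm,o)
hsv=cv2.cvtColor(p,cv2.COLOR_RGB2HSV)
np.set_printoptions(precision=4,suppress=True)
m=((hsv[...,0]>8)&(hsv[...,0]<28)&(hsv[...,1]>90)&(hsv[...,2]>140)).astype('u1');m[:240]=0;m[395:]=0
n,l,s,c=cv2.connectedComponentsWithStats(cv2.morphologyEx(m,cv2.MORPH_CLOSE,np.ones((7,7))))
for i in range(1,n):
    if s[i,4]>800:
        print('biscuit',c[i],s[i],'cloudz',np.median(C[l==i][:,2]))
        z=.0165 if c[i][0]<320 else .0405
        print(ray(*c[i],z,K,Rm,o), 'cloud',np.median(C[l==i],0), 'diam',2*np.sqrt(s[i,4]/np.pi)/584*1.1)
for nm,pts,z in [('sheet',[(145,262),(256,284),(233,381),(122,355)],.004),('rack',[(430,207),(530,293),(467,366),(366,273)],.028),('blade',[(301,267),(342,300),(321,330),(276,297)],.002)]:
    P=np.array([ray(u,v,z,K,Rm,o) for u,v in pts]);print(nm,P[:,:2].tolist(),P.mean(0),[np.linalg.norm(P[i]-P[i-1]) for i in range(4)])
for u,v in [(349,328),(389,355),(368,341),(309,298),(200,350),(245,300),(368,220),(182,208)]: print(u,v,C[v,u])
# handle: points above table
H=(C[...,2]>.03)&(C[...,2]<.1);H[:, :335]=0;H[:,400:]=0;H[:312]=0;H[375:]=0
P=C[H];print('handle n',len(P),P.mean(0),P.min(0),P.max(0));w=np.linalg.svd(P[:,:2]-P[:,:2].mean(0))[2][0] if len(P)<5000 else 0;print(w, np.degrees(np.arctan2(w[1],w[0])))
t=(P[:,:2]-P[:,:2].mean(0))@w;print(np.percentile(t,[1,99]),np.polyfit(t,P[:,2],1))
E
```

```text
biscuit [469.7936 318.6913] [ 443  292   54   54 2277] cloudz 0.03882796758466389
[ 0.4619 -0.369   0.0405] cloud [ 0.4617 -0.3692  0.0388] diam 0.10141832011924733
biscuit [196.3126 329.1725] [ 171  303   52   53 2070] cloudz 0.014394872653899937
[0.4535 0.1399 0.0165] cloud [0.4527 0.1403 0.0144] diam 0.0966985740978359
sheet [[0.5854042723598029, 0.24480533069582214], [0.5376186777938611, 0.02820818491286506], [0.3554862407791256, 0.07236328343413229], [0.4077947563864523, 0.2847397799913367]] [0.4716 0.1575 0.004 ] [np.float64(0.18204367718990927), np.float64(0.221805740704212), np.float64(0.18740837051303072), np.float64(0.2187234717513285)]
rack [[0.6750949585337258, -0.3083256735315655], [0.5072445836816524, -0.48552566771978267], [0.37632840602400064, -0.36185424148522827], [0.551519845485427, -0.18267554840471645]] [ 0.5275 -0.3346  0.028 ] [np.float64(0.17623496392399737), np.float64(0.24407700890965903), np.float64(0.1800934958275247), np.float64(0.250593384818129)]
blade [[0.5688017441692896, -0.058935024324221846], [0.503397173686103, -0.1365576841330582], [0.4473031578387415, -0.09521371208132975], [0.5118947755914174, -0.0099734269693732]] [ 0.5078 -0.0752  0.002 ] [np.float64(0.07507090706965823), np.float64(0.10150386768930758), np.float64(0.06968401996798224), np.float64(0.10694850765613999)]
349 328 [ 0.4494 -0.1475  0.0514]
389 355 [ 0.4005 -0.216   0.0772]
368 341 [ 0.4255 -0.1805  0.0655]
309 298 [ 0.5085 -0.0734  0.0028]
200 350 [0.4145 0.133  0.0145]
245 300 [0.5073 0.0495 0.0038]
368 220 [ 0.6569 -0.1908  0.0075]
182 208 [0.6799 0.1609 0.0525]
handle n 776 [ 0.4243 -0.1788  0.0629] [ 0.3844 -0.2256  0.0314] [ 0.4658 -0.1294  0.0831]
[-0.616  -0.7877] -128.02602506814398
[-0.0551  0.0542] [0.2968 0.0629]
```

```bash
cat >> h.py <<'E'
def to(*W):
    s=bot.read_state();M=R.from_rotvec(s['tcp_rot']).as_matrix();a=np.degrees(np.arctan2(M[1,0],M[0,0]))
    print('t',round(s['time'],2),'tcp',np.round(s['tool_pos'],4),'yaw',round(a,1),'tilt',np.round(M[:,2],3),'F',np.round(s['wrist_force'],1),'grip',round(s['grip_force'],1),'w',round(s['width'],3),'q',np.round(np.degrees(s['q'])))
    for x,y,z,yaw in W:
        print((x,y,z,yaw),'->',np.round(M.T@(np.array([x,y,z])-s['tool_pos'])*100,2),round((a-yaw+180)%360-180,1))
E
python3 - <<'E'
from h import *
to((.45,.25,.2,100),(.419,-.189,.15,52))
f=np.load('top.npz');K,Rm,o=[f[k] for k in('K','R','o')]
print('toaster front',ray(270,235,0,K,Rm,o))
E
```

```text
t 0.1 tcp [0.2481 0.627  0.193 ] yaw 158.4 tilt [-0.001 -0.002 -1.   ] F [ 0.9 -0.1 -0.1] grip 0.0 w 1.003 q [66. 15. 92.  0. 73. -2.]
(0.45, 0.25, 0.2, 100) -> [-32.65 -27.62  -0.65] 58.4
(0.419, -0.189, 0.15, 52) -> [-45.92 -69.58   4.43] 106.4
toaster front [0.6334237  0.00092428 0.        ]
```

Emit:
step_arm([
  [8.5,-32.6,-27.6,-0.6,58],
  [8.5,-32.6,-27.6,-0.6,58],
  [8.5,-32.6,-27.6,-0.6,58],
  [8.5,-32.6,-27.6,-0.6,58],
  [8.5,-32.6,-27.6,-0.6,58],
  [8.5,-32.6,-27.6,-0.6,58],
  [8.5,-32.6,-27.6,-0.6,58],
  [8.5,-32.6,-27.6,-0.6,58],
  [8.5,-46,-69.6,4.4,106.4],
  [8.5,-46,-69.6,4.4,106.4],
  [8.5,-46,-69.6,4.4,106.4],
  [8.5,-46,-69.6,4.4,106.4],
  [8.5,-46,-69.6,4.4,106.4],
  [8.5,-46,-69.6,4.4,106.4],
  [8.5,-46,-69.6,4.4,106.4],
  [8.5,-46,-69.6,4.4,106.4],
  [8.5,-46,-69.6,4.4,106.4],
  [8.5,-46,-69.6,4.4,106.4],
  [8.5,-46,-69.6,4.4,106.4],
  [8.5,-46,-69.6,4.4,106.4],
])

```text
time: 2.1
tool_pos: [0.4195, -0.1885, 0.1497]
tcp_rot: [-2.823, -1.375, 0.001]
wrist_force: [0.2, -0.7, 0.4]
width: 0.997
grip_force: 0.0
```

```bash
python3 - <<'E'
from h import *
p,d,K,Rm,o=cam('wrist');np.savez('wrist',p=p,d=d,K=K,R=Rm,o=o);cv2.imwrite('pics/w1.png',p[...,::-1])
to((.419,-.189,.05,52))
C=cloud(d,K,Rm,o);H=(C[...,2]>.03)&(C[...,2]<.1)&(C[...,0]>.37)&(C[...,0]<.47)&(C[...,1]<-.12)&(C[...,1]>-.25)
P=C[H];print(len(P));n,l,s,c=cv2.connectedComponentsWithStats(H.astype('u1'));i=1+np.argmax(s[1:,4]);P=C[l==i];m=P.mean(0);w=np.linalg.svd((P-m)[::5,:2],full_matrices=False)[2][0];w*=np.sign(w[0]);t=(P-m)[:,:2]@w
print(m,np.degrees(np.arctan2(w[1],w[0])),np.percentile(t,[1,99]),np.polyfit(t,P[:,2],1),np.percentile((P-m)[:,:2]@[-w[1],w[0]],[1,99]))
E
```

```text
t 2.15 tcp [ 0.4197 -0.188   0.1499] yaw 52.0 tilt [-0.001  0.001 -1.   ] F [ 1.  -0.6  0.3] grip 0.0 w 0.996 q [-27.  -7. 120.   0.  67.  11.]
(0.419, -0.189, 0.05, 52) -> [-0.13  0.01  9.99] 0.0
3537
[ 0.42578418 -0.17451244  0.06216049] 51.99208833463118 [-0.05384505  0.0522605 ] [-0.30967992  0.06216049] [-0.01048675  0.0106409 ]
```

View pics/w1.png

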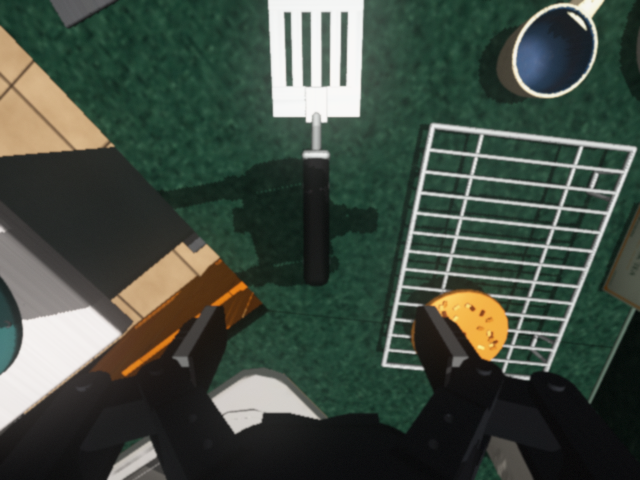

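The wrist view shows the handle upright at (316,220) between open fingers, with rack to the right and nothing in the way.

Emit:
step_arm([
  [8.5,0.5,-0.35,4,0],
  [8.5,0.5,-0.35,8,0],
  [8.5,0.5,-0.35,10,0],
  [8.5,0.5,-0.35,11.3,0],
  [8.5,0.5,-0.35,11.3,0],
  [0,0.5,-0.35,11.3,0],
  [0,0.5,-0.35,11.3,0],
  [0,0.5,-0.35,11.3,0],
  [0,0.5,-0.35,11.3,0],
  [0,0.5,-0.35,11.3,0],
  [0,0.5,-0.35,11.3,0],
  [0,0.5,-0.35,11.3,0],
  [0,0.5,-0.35,11.3,0],
], force=110)

```text
time: 3.45
tool_pos: [0.4202, -0.1827, 0.0371]
tcp_rot: [-2.824, -1.377, 0.0]
wrist_force: [-0.8, 0.8, -0.4]
width: -0.002
grip_force: 0.0
```

Emit:
step_arm([
  [0,0,0,-2,0],
  [0,0,0,-4,0],
  [0,0,0,-6,0],
  [0,0,0,-6,0],
])

```text
time: 3.85
tool_pos: [0.4227, -0.1839, 0.1001]
tcp_rot: [2.819, 1.375, 0.006]
wrist_force: [0.5, -0.2, 0.1]
width: -0.0
grip_force: 0.0
```

```bash
python3 - <<'E'
from h import *
u=np.array([.227,.974]);v=np.array([-.974,.227]);c=np.array([.4716,.1575])
f=lambda x,y=.0141:c+x*u+y*v
to((*f(-.285),.08,77),(*f(-.285),.041,77),(*f(-.097),.041,77))
p,d,K,Rm,o=cam('wrist');cv2.imwrite('pics/w2.png',p[...,::-1])
C=cloud(d,K,Rm,o)
s=bot.read_state();t=s['tool_pos'];M=R.from_rotvec(s['tcp_rot']).as_matrix()
L=(C-t)@M  # tool coords
B=(L[...,0]>.07)&(L[...,0]<.21)&(abs(L[...,1])<.06)&(C[...,2]>.03)&(C[...,2]<.1)
Q=L[B];print(len(Q),Q.min(0),Q.max(0));A=np.c_[Q[:,:2],np.ones(len(Q))]
m=Q[:,2]>np.median(Q[:,2])-.01
print('plane z=',np.linalg.lstsq(A[m],Q[m,2],rcond=None)[0],'x range',np.percentile(Q[m,0],[1,99]),'y',np.percentile(Q[m,1],[1,50,99]))
E
```

```text
t 3.85 tcp [ 0.4227 -0.1839  0.1001] yaw 52.0 tilt [ 0.005 -0.003 -1.   ] F [ 0.5 -0.2  0.1] grip 0.0 w -0.0 q [-27.  -4. 123.   0.  60.  11.]
(np.float64(0.3931716), np.float64(-0.11688929999999995), 0.08, 77) -> [ 3.46 -6.47  1.97] -25.0
(np.float64(0.3931716), np.float64(-0.11688929999999995), 0.041, 77) -> [ 3.45 -6.49  5.87] -25.0
(np.float64(0.4358476), np.float64(0.0662227), 0.041, 77) -> [ 20.51 -14.4    5.85] -25.0Traceback (most recent call last):
  File "<stdin>", line 10, in <module>
    return umr_minimum(a, axis, None, out, keepdims, initial, where)
ValueError: zero-size array to reduction operation minimum which has no identity
```

```bash
python3 - <<'E'
from h import *
for n in('wrist',):
    p,d,K,Rm,o=cam(n);C=cloud(d,K,Rm,o)
    H=(C[...,2]>.03)&(C[...,2]<.1)&(C[...,0]>.35)&(C[...,0]<.5)&(C[...,1]<-.1)&(C[...,1]>-.26)
    cv2.imwrite('pics/w2.png',p[...,::-1]);n,l,s,c=cv2.connectedComponentsWithStats(H.astype('u1'))
    for i in range(1,n):
        if s[i,4]>300:
            P=C[l==i];m=P.mean(0);w=np.linalg.svd((P-m)[::5,:2],full_matrices=False)[2][0];t=(P-m)[:,:2]@w
            print(s[i],m,w,np.percentile(t,[1,99]),np.polyfit(t,P[:,2],1))
E
```

```text
[ 300  155   34  148 4101] [ 0.43202356 -0.16601429  0.05889173] [-0.62714907 -0.77889925] [-0.0417489   0.04508518] [0.3141946  0.05889173]
```

View pics/w2.png

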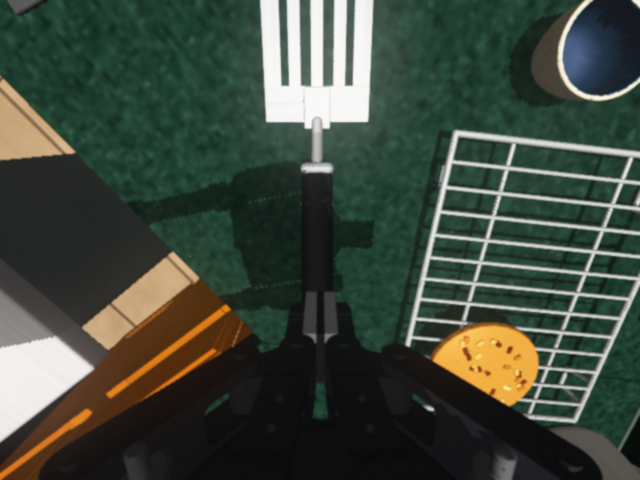

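The wrist view shows the fingers shut and empty over the handle's rear, with the turner unmoved. I'll open, go down again and look before closing.

Emit:
step_arm([
  [8.5,0,0,0,0],
  [8.5,0,0,0,0],
  [8.5,0,0,0,0],
  [8.5,0,0,0,0],
  [8.5,0,0,0,0],
  [8.5,0,0,3,0],
  [8.5,0,0,6,0],
  [5,0,0,6.3,0],
  [5,0,0,6.3,0],
  [5,0,0,6.3,0],
  [5,0,0,6.3,0],
])

```text
time: 5.05
tool_pos: [0.4218, -0.1834, 0.0358]
tcp_rot: [2.821, 1.376, 0.003]
wrist_force: [0.3, 0.2, -0.8]
width: 0.582
grip_force: 0.0
```

```bash
python3 - <<'E'
from h import *
to((.42,-.18,.037,52))
t=np.array(bot.read_state()['tool_pos'])
im=[]
for n in('side','wrist'):
    p,d,K,Rm,o=cam(n)
    for q,c in((t,(255,0,0)),(t+[0,0,.019],(0,255,0)),(np.array([.4203,-.1816,.056]),(255,0,255))):
        a=Rm.T@(q-o);u=(int(K[0,2]+K[0,0]*a[0]/-a[2]),int(K[1,2]-K[1,1]*a[1]/-a[2]));print(n,u)
        cv2.drawMarker(p,u,c,0,6,1)
    u0,v0=max(0,u[0]-100),max(0,min(330,u[1]-75));im.append(cv2.resize(p[v0:v0+150,u0:u0+200],(800,600))[:,:,::-1])
cv2.imwrite('pics/s3.png',im[0])
cv2.imwrite('pics/w3.png',cv2.resize(im[1],(400,300)))
E
```

```text
t 5.05 tcp [ 0.4218 -0.1834  0.0358] yaw 52.0 tilt [ 0.003 -0.001 -1.   ] F [ 0.3  0.2 -0.8] grip 0.0 w 0.582 q [-27.   1. 126.  -0.  53.  11.]
(0.42, -0.18, 0.037, 52) -> [ 0.16 -0.35 -0.12] 0.0
side (388, 251)
side (389, 243)
side (389, 243)
wrist (319, 278)
wrist (319, 293)
wrist (315, 293)
```

View pics/s3.png

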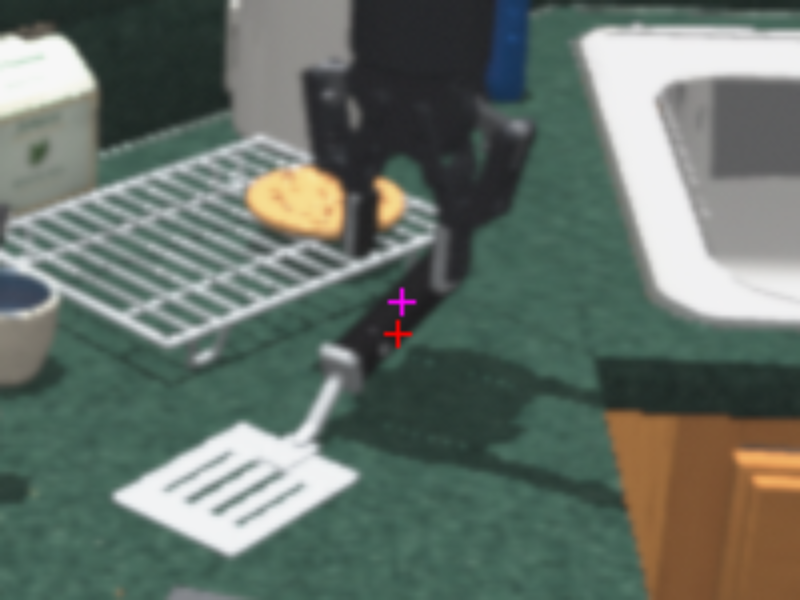

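The side crop shows the fingertips at crop (362,250) and (440,288), behind and above the projected TCP (398,334). So the real fingers sit away from the reported TCP, and I'll measure by how much.

```bash
python3 - <<'E'
from h import *
p,d,K,Rm,o=cam('side');C=cloud(d,K,Rm,o)
s=bot.read_state();t=s['tool_pos'];M=R.from_rotvec(s['tcp_rot']).as_matrix()
for u,v in((379,229),(379,226),(378,222),(399,238),(399,234),(399,230),(385,245)):print(u,v,np.round(C[v,u],4),'tool',np.round(M.T@(C[v,u]-t),4))
L=(C-t)@M
B=(C[...,2]>.035)&(abs(L[...,0])<.08)&(abs(L[...,1])<.06)&(abs(L[...,1])>.018)&(L[...,2]>-.08)
Q=L[B]
for sg in(-1,1):
    q=Q[np.sign(Q[:,1])==sg];print(sg,len(q),'lowest',np.percentile(q[:,2],98),q[q[:,2]>np.percentile(q[:,2],90)].mean(0), np.percentile(q,[5,95],axis=0).round(4).tolist())
p,d,K,Rm,o=cam('wrist');C=cloud(d,K,Rm,o);L=(C-t)@M
B=(C[...,2]>.035)&(abs(L[...,1])>.014)&(abs(L[...,1])<.07)&(abs(L[...,0])<.08)
for sg in(-1,1):
    q=L[B];q=q[np.sign(q[:,1])==sg];print('wrist',sg,len(q),np.percentile(q,[2,98],axis=0).round(4).tolist() if len(q) else '')
E
```

```text
379 229 [ 0.4457 -0.1947  0.0849] tool [ 0.006   0.0264 -0.0494]
379 226 [ 0.4463 -0.1921  0.0932] tool [ 0.0084  0.0253 -0.0578]
378 222 [ 0.4489 -0.1943  0.1017] tool [ 0.0083  0.0288 -0.0663]
399 238 [ 0.4042 -0.1534  0.0848] tool [ 0.013  -0.0317 -0.0495]
399 234 [ 0.4046 -0.1568  0.0926] tool [ 0.0106 -0.0293 -0.0573]
399 230 [ 0.4058 -0.1509  0.1047] tool [ 0.0159 -0.0319 -0.0694]
385 245 [ 0.4319 -0.1655  0.0608] tool [ 0.0205 -0.0024 -0.0254]
-1 145 lowest -0.042708960116706045 [ 0.00608819 -0.02904382 -0.04462163] [[-0.0025, -0.0381, -0.0773], [0.0143, -0.0238, -0.045]]
1 153 lowest -0.04267059671609173 [ 0.00449822  0.02734733 -0.04438539] [[-0.0071, 0.0247, -0.0785], [0.0148, 0.0391, -0.0448]]
wrist -1 22194 [[-0.0082, -0.0623, -0.1318], [0.0204, -0.0153, -0.0531]]
wrist 1 22221 [[-0.0081, 0.0152, -0.1319], [0.0204, 0.0625, -0.053]]
```

View pics/w3.png

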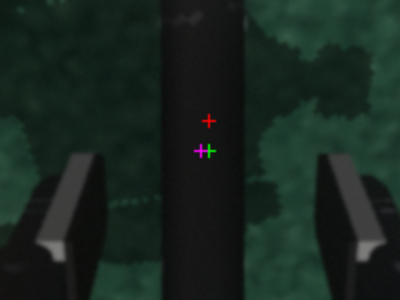

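Both views put the real fingertips about 43 mm behind the reported TCP at half opening, with no lateral error. I'll go about 34 mm deeper to reach the handle.

Emit:
step_arm([
  [5,0,-0.2,1.2,0],
  [5,0,-0.2,2.4,0],
  [5,0,-0.2,3.4,0],
  [5,0,-0.2,3.4,0],
  [0,0,-0.2,3.4,0],
  [0,0,-0.2,3.4,0],
  [0,0,-0.2,3.4,0],
  [0,0,-0.2,3.4,0],
  [0,0,-0.2,3.4,0],
], force=110)

```text
time: 6.15
tool_pos: [0.4192, -0.1816, 0.0005]
tcp_rot: [2.823, 1.377, 0.001]
wrist_force: [0.2, -0.4, 0.2]
width: 0.24
grip_force: 107.4
```

```bash
python3 - <<'E'
from h import *
to()
t=np.array(bot.read_state()['tool_pos']);M=R.from_rotvec(bot.read_state()['tcp_rot']).as_matrix()
p,d,K,Rm,o=cam('side');C=cloud(d,K,Rm,o);L=(C-t)@M
B=(C[...,2]>.01)&(abs(L[...,0])<.018)&(abs(L[...,1])<.06)&(abs(L[...,1])>.013)&(L[...,2]>-.08)
q=C[B];print('lowest finger z',np.percentile(q[:,2],[0,2,5]))
cv2.imwrite('pics/s4.png',cv2.resize(p[150:330,270:510],(800,600))[...,::-1])
E
```

```text
t 6.15 tcp [ 0.4192 -0.1816  0.0005] yaw 52.0 tilt [ 0.001 -0.    -1.   ] F [ 0.2 -0.4  0.2] grip 107.4 w 0.24 q [-27.   4. 128.   0.  48.  11.]
lowest finger z [0.03798416 0.04001128 0.04518948]
```

Emit:
step_arm([
  [0,0,0,-1,0],
  [0,0,0,-2,0],
  [0,0,0,-4,0],
  [0,0,0,-6,0],
  [0,0,0,-6,0],
  [0,0,0,-6,0],
])

```text
time: 6.8
tool_pos: [0.4193, -0.1818, 0.0609]
tcp_rot: [2.822, 1.377, 0.002]
wrist_force: [-0.0, -0.4, -1.7]
width: 0.238
grip_force: 107.7
```

```bash
cat >> h.py <<'E'
def blade(name=None):
    p,d,K,Rm,o=cam('wrist');C=cloud(d,K,Rm,o)
    if name: cv2.imwrite(name,p[...,::-1])
    s=bot.read_state();t=s['tool_pos'];M=R.from_rotvec(s['tcp_rot']).as_matrix();L=(C-t)@M
    hsv=cv2.cvtColor(p,cv2.COLOR_RGB2HSV)
    B=(L[...,0]>.07)&(L[...,0]<.23)&(abs(L[...,1])<.06)&(L[...,2]>-.03)&(L[...,2]<.04)&(hsv[...,1]<60)&(hsv[...,2]>110)
    Q=L[B];print('blade n',len(Q))
    if len(Q)<50: return
    for _ in range(3):
        A=np.c_[Q[:,:2],np.ones(len(Q))];c=np.linalg.lstsq(A,Q[:,2],rcond=None)[0];Q=Q[abs(A@c-Q[:,2])<.006]
    print('z=',c,'nose-down deg',np.degrees(np.arctan(c[0])),'x',np.percentile(Q[:,0],[1,99]),'y',np.percentile(Q[:,1],[1,50,99]),'z at x=.145',c@[.145,0,1])
    return p,C
E
python3 - <<'E'
from h import *
blade('pics/w5.png')
u=np.array([.227,.974]);v=np.array([-.974,.227]);c=np.array([.4716,.1575])
f=lambda x,y=.0141:c+x*u+y*v
to((*f(-.285),.06,77),(*f(-.285),.008,77),(*f(-.097),.005,77))
E
```

```text
blade n 17052
z= [ 0.03138816 -0.00175756 -0.00586727] nose-down deg 1.7978187109010146 x [0.08719505 0.13924764] y [-0.03772938  0.00165103  0.04053114] z at x=.145 -0.0013159859988164414
t 6.85 tcp [ 0.4184 -0.1813  0.0599] yaw 52.0 tilt [-0.  0. -1.] F [-0.6  0.1 -2.4] grip 107.7 w 0.239 q [-27.  -1. 126.  -0.  56.  11.]
(np.float64(0.3931716), np.float64(-0.11688929999999995), 0.06, 77) -> [ 3.53 -5.95 -0.01] -25.0
(np.float64(0.3931716), np.float64(-0.11688929999999995), 0.008, 77) -> [ 3.53 -5.95  5.19] -25.0
(np.float64(0.4358476), np.float64(0.0662227), 0.005, 77) -> [ 20.59 -13.85   5.49] -25.0
```

View pics/w5.png

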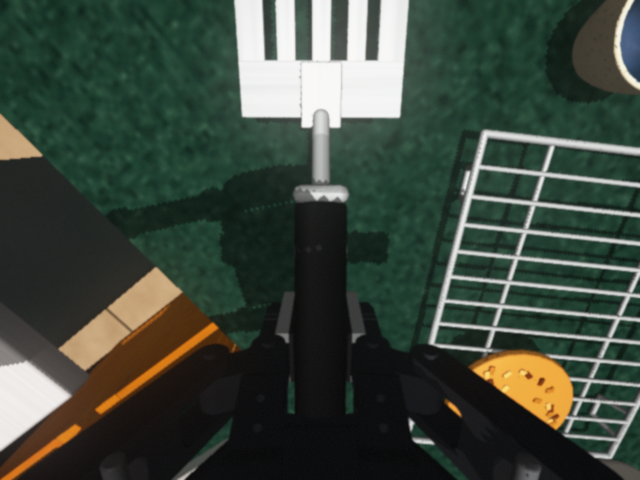

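Turner held: the blade is ahead at tool x ≈ 0.14, nose-down about 2°. Going to the sheet's open end.

Emit:
step_arm([
  [0,1.2,-2,0,-8],
  [0,2.4,-4,0,-16],
  [0,3.5,-6,0,-25],
  [0,3.5,-6,0,-25],
  [0,3.5,-6,2.5,-25],
  [0,3.5,-6,4.2,-25],
  [0,3.5,-6,4.8,-25],
  [0,3.5,-6,5.2,-25],
  [0,3.5,-6,5.5,-25],
  [0,3.5,-6,5.5,-25],
])

```text
time: 7.85
tool_pos: [0.3934, -0.1172, 0.0053]
tcp_rot: [2.459, 1.955, 0.0]
wrist_force: [0.2, 0.1, -1.7]
width: 0.237
grip_force: 108.1
```

```bash
python3 - <<'E'
from h import *
to()
p,d,K,Rm,o=cam('top');cv2.imwrite('pics/t6.png',cv2.resize(p[220:400,100:340],(800,600))[...,::-1])
p,d,K,Rm,o=cam('side');cv2.imwrite('pics/s6.png',cv2.resize(p[240:420,280:520],(800,600))[...,::-1])
C=cloud(d,K,Rm,o);hsv=cv2.cvtColor(p,cv2.COLOR_RGB2HSV)
B=(hsv[...,1]<60)&(hsv[...,2]>130)&(C[...,2]<.05)&(C[...,0]>.3)&(C[...,0]<.55)&(C[...,1]>-.15)&(C[...,1]<.15)
Q=C[B];u=np.array([.227,.974]);v=np.array([-.974,.227]);c=np.array([.4716,.1575])
S=np.c_[(Q[:,:2]-c)@u,(Q[:,:2]-c)@v,Q[:,2]];print(len(S),np.percentile(S,[1,50,99],axis=0).round(4).tolist())
print(np.polyfit(S[:,0],S[:,2],1))
E
```

```text
t 7.85 tcp [ 0.3934 -0.1172  0.0053] yaw 77.0 tilt [ 0. -0. -1.] F [ 0.2  0.1 -1.7] grip 108.1 w 0.237 q [-20.  -2. 133.   0.  49.  -7.]
3230 [[-0.2144, -0.0857, -0.0002], [-0.0906, 0.0004, 0.0056], [0.0013, 0.0928, 0.0244]]
[-0.02603278  0.00348908]
```

View pics/s6.png

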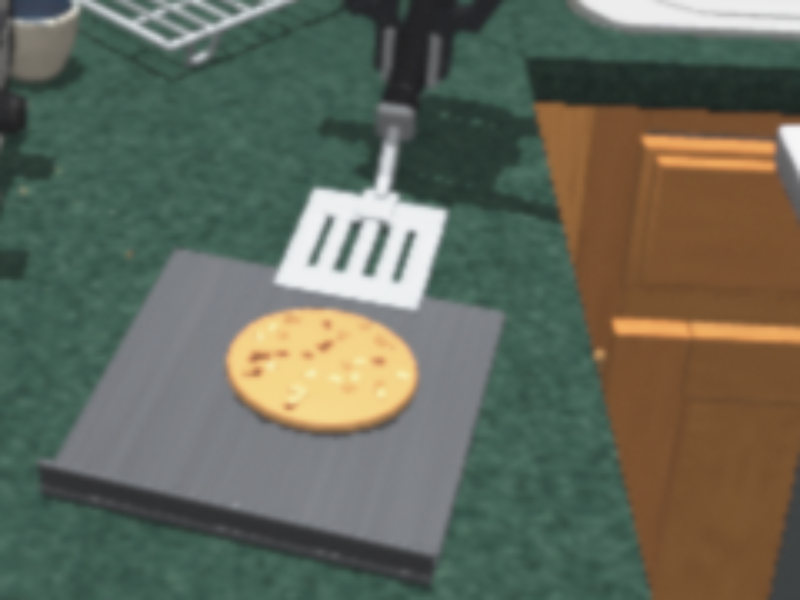

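The side crop shows the blade's front edge just over the sheet's open edge (347,295), pointed at the biscuit (322,368). I'll press lightly.

Emit:
step_arm([
  [0,0,0,0.1,0],
  [0,0,0,0.2,0],
  [0,0,0,0.3,0],
  [0,0,0,0.3,0],
])

```text
time: 8.35
tool_pos: [0.3938, -0.1173, 0.0029]
tcp_rot: [2.458, 1.955, 0.001]
wrist_force: [-0.8, -3.0, 4.7]
width: 0.24
grip_force: 108.6
```

Emit:
step_arm([
  [0,0.8,0,0,0],
  [0,1.6,0,0,0],
  [0,2.4,0,0,0],
  [0,3.2,0,0,0],
  [0,4,0,0,0],
  [0,4.8,0,0,0],
  [0,5.6,0,0,0],
  [0,6.4,0,0,0],
  [0,7.2,0,0,0],
  [0,8,0,0,0],
  [0,8.8,0,0,0],
  [0,9.6,0,0,0],
  [0,10,0,0,0],
])

```text
time: 9.65
tool_pos: [0.4172, -0.0193, 0.0037]
tcp_rot: [2.455, 1.956, 0.002]
wrist_force: [-0.8, -6.6, 11.3]
width: 0.241
grip_force: 109.8
```

Emit:
step_arm([
  [0,0.8,0,0,0],
  [0,1.6,0,0,0],
  [0,2.4,0,0,0],
  [0,3.2,0,0,0],
  [0,4,0,0,0],
  [0,4.8,0,0,0],
  [0,5.5,0,0,0],
  [0,6.2,0,0,0],
  [0,6.9,0,0,0],
  [0,7.5,0,0,0],
  [0,7.5,0,0,0],
])

```text
time: 10.75
tool_pos: [0.4339, 0.0545, 0.0036]
tcp_rot: [2.456, 1.956, 0.003]
wrist_force: [0.2, -3.6, 10.3]
width: 0.238
grip_force: 109.6
```

```bash
cat >> h.py <<'E'
def bis(n,zc,name=None,xr=None):
    p,d,K,Rm,o=cam(n)
    if name: cv2.imwrite(name,p[...,::-1])
    C=cloud(d,K,Rm,o)
    hsv=cv2.cvtColor(p,cv2.COLOR_RGB2HSV)
    m=((hsv[...,0]>8)&(hsv[...,0]<28)&(hsv[...,1]>90)&(hsv[...,2]>140)).astype('u1')
    m&=((C[...,0]>.35)&(C[...,0]<.7)&(C[...,2]<.3)&(C[...,2]>.005)).astype('u1')
    k,l,s,c=cv2.connectedComponentsWithStats(cv2.morphologyEx(m,cv2.MORPH_CLOSE,np.ones((7,7))))
    for i in range(1,k):
        if s[i,4]>700:
            P=C[(l==i)&(m>0)];e=P.mean(0);q=np.linalg.svd((P-e)[::4],full_matrices=False)[2][2];q*=np.sign(q[2])
            print(n,c[i].round(),s[i,4],'ray',ray(*c[i],zc,K,Rm,o).round(4),'med',np.median(P,0).round(4),'n',q.round(3))
E
python3 - <<'E'
from h import *
to();bis('top',.0165);bis('side',.0165)
p=cam('side')[0];cv2.imwrite('pics/s7.png',cv2.resize(p[240:420,280:520],(800,600))[...,::-1])
E
```

```text
t 10.75 tcp [0.4339 0.0545 0.0036] yaw 77.1 tilt [ 0.003 -0.    -1.   ] F [ 0.2 -3.6 10.3] grip 109.6 w 0.238 q [  4.   1. 130.  -0.  48.  17.]
top [470. 319.] 2152 ray [ 0.4622 -0.3754  0.0165] med [ 0.4615 -0.3731  0.0387] n [-0.003  0.014  1.   ]
side [366. 377.] 1826 ray [0.4705 0.2229 0.0165] med [0.4695 0.2262 0.0188] n [-0.006  0.005  1.   ]
```

The biscuit top is at 18.8 mm and level, so it's riding on the blade. A little further in, then lift.

Emit:
step_arm([
  [0,0.6,0,0,0],
  [0,1.2,0,0,0],
  [0,1.2,0,-0.4,0],
  [0,1,0,-0.9,0],
  [0,1,0,-1.5,0],
  [0,1,0,-2.2,0],
  [0,1,0,-3,0],
  [0,1,0,-4,0],
  [0,1,0,-5,0],
  [0,1,0,-6,0],
  [0,1,0,-7,0],
  [0,1,0,-7,0],
  [0,1,0,-7,0],
], force=120)

```text
time: 12.2
tool_pos: [0.4349, 0.0633, 0.0726]
tcp_rot: [2.458, 1.956, 0.001]
wrist_force: [0.2, -0.8, -1.5]
width: 0.235
grip_force: 117.4
```

```bash
python3 - <<'E'
from h import *
to((.415,.05,.08,77),(.405,-.03,.08,20),(.405,-.12,.08,-20),(.405,-.14,.08,-43.5));bis('side',.08);bis('wrist',.08);blade()
E
```

```text
t 12.2 tcp [0.4349 0.0633 0.0726] yaw 77.0 tilt [ 0.001  0.    -1.   ] F [ 0.2 -0.8 -1.5] grip 117.4 w 0.235 q [  5.  -4. 127.  -0.  57.  18.]
(0.415, 0.05, 0.08, 77) -> [-1.75 -1.64 -0.74] 0.0
(0.405, -0.03, 0.08, 20) -> [-9.77 -0.82 -0.74] 57.0
(0.405, -0.12, 0.08, -20) -> [-18.54   1.21  -0.74] 97.0
(0.405, -0.14, 0.08, -43.5) -> [-20.48   1.66  -0.74] 120.5
side [369. 343.] 1918 ray [0.4691 0.2181 0.08  ] med [0.4696 0.2251 0.085 ] n [-0.034 -0.028  0.999]
wrist [316.  32.] 11797 ray [0.4613 0.1851 0.08  ] med [0.4604 0.1842 0.0829] n [0.204 0.888 0.412]
blade n 9315
z= [ 0.06886537 -0.00011596 -0.00851245] nose-down deg 3.9394753554733035 x [0.08541757 0.12198391] y [-0.0383133   0.0037344   0.04029333] z at x=.145 0.0014730254100087086
```

The biscuit is carried level at about 72 mm. Moving gently back toward −y before swinging round, to stay clear of the toaster.

Emit:
step_arm([
  [0,-0.4,0,-0.2,0],
  [0,-1.3,0,-0.5,0],
  [0,-2.7,0,-1,0],
  [0,-4.4,0,-1.5,0],
  [0,-6.2,0,-2,0],
  [0,-8,0,-2.5,0],
  [0,-9.8,0,-3,1],
  [0,-11.6,0,-3.2,3],
  [0,-13.4,0,-3.2,6],
  [0,-15.2,0,-3.2,10],
  [0,-17,0,-3.2,14],
  [0,-18.8,0,-3.2,18],
  [0,-20.5,0,-3.2,22],
  [0,-22,0,-3.2,26],
  [0,-23.2,0,-3.2,30],
  [0,-23.8,0,-3.2,33],
  [0,-23.9,0,-3.2,35],
  [0,-23.9,0,-3.2,36],
])

```text
time: 14.15
tool_pos: [0.3803, -0.1703, 0.1042]
tcp_rot: [-2.944, -1.098, 0.001]
wrist_force: [0.0, 0.5, -2.6]
width: 0.234
grip_force: 117.4
```

```bash
python3 - <<'E'
from h import *
t=np.array([.567,-.2925]);x=np.array([.726,-.688])
a=t-.165*x
to((*a,.105,-43.5),(*(a-.03*x),.105,-43.5));bis('side',.12);bis('wrist',.12)
E
```

```text
t 14.15 tcp [ 0.3803 -0.1703  0.1042] yaw 40.9 tilt [-0. -0. -1.] F [ 0.   0.5 -2.6] grip 117.4 w 0.234 q [-28.  -9. 127.  -0.  62.  22.]
(np.float64(0.44720999999999994), np.float64(-0.17897999999999997), 0.105, -43.5) -> [ 4.49  5.04 -0.08] 84.4
(np.float64(0.4254299999999999), np.float64(-0.15833999999999998), 0.105, -43.5) -> [ 4.19  2.05 -0.08] 84.4
side [360. 234.] 1439 ray [ 0.4877 -0.091   0.12  ] med [ 0.4852 -0.0791  0.1143] n [-0.013 -0.24   0.971]
wrist [317.  32.] 11865 ray [ 0.4724 -0.0884  0.12  ] med [ 0.4714 -0.0894  0.1152] n [0.71  0.613 0.347]
wrist [558. 314.] 9086 ray [ 0.4565 -0.2808  0.12  ] med [ 0.4627 -0.3623  0.0389] n [ 0.043 -0.396  0.917]
```

Emit:
step_arm([
  [0,0,0,0,2],
  [0,0,0,0,6],
  [0,0,0,0,11],
  [0,0,0,0,16],
  [0,0,0,0,21],
  [0,0,0,0,26],
  [0,0,0,0,31],
  [0,0,0,0,36],
  [0,0,0,0,41],
  [0,0,0,0,46],
  [0,0,0,0,51],
  [0,0,0,0,56],
  [0,0,0,0,61],
  [0,0,0,0,66],
  [0,0,0,0,71],
  [0,0,0,0,76],
  [0,0,0,0,80],
  [0,0,0,0,83],
  [0,0,0,0,84.4],
  [0,0,0,0,84.4],
])

```text
time: 16.25
tool_pos: [0.3807, -0.1693, 0.1041]
tcp_rot: [-2.919, 1.16, 0.001]
wrist_force: [-0.0, 0.4, -3.0]
width: 0.236
grip_force: 117.5
```

```bash
python3 - <<'E'
from h import *
t=np.array([.567,-.2925]);x=np.array([.726,-.688]);a=t-.18*x
to((*a,.105,-43.5),(*a,.035,-43.5));bis('top',.125);bis('wrist',.12);blade()
E
```

```text
t 16.25 tcp [ 0.3807 -0.1693  0.1041] yaw -43.3 tilt [-0.  0. -1.] F [-0.   0.4 -3. ] grip 117.5 w 0.236 q [-27.  -9. 127.   0.  62. 106.]
(np.float64(0.43631999999999993), np.float64(-0.16865999999999998), 0.105, -43.5) -> [ 4.   -3.86 -0.09] 0.2
(np.float64(0.43631999999999993), np.float64(-0.16865999999999998), 0.035, -43.5) -> [ 4.01 -3.86  6.91] 0.2
top [446. 309.] 4556 ray [ 0.4777 -0.3108  0.125 ] med [ 0.4788 -0.3118  0.1118] n [-0.168 -0.521  0.837]
wrist [337.  29.] 13893 ray [ 0.466  -0.2579  0.12  ] med [ 0.4663 -0.2539  0.1146] n [ 0.696 -0.631  0.342]
blade n 9202
z= [ 0.06895882  0.00086448 -0.0082454 ] nose-down deg 3.944804564995533 x [0.08428997 0.12040756] y [-0.04029552  0.00168852  0.03831722] z at x=.145 0.001753629542430607
```

Emit:
step_arm([
  [0,0.3,-0.3,0,0],
  [0,1.2,-1.2,0,0],
  [0,2.4,-2.4,0,0],
  [0,3.5,-3.4,0.5,0],
  [0,4,-3.9,1.5,0],
  [0,4,-3.9,3,0],
  [0,4,-3.9,4.5,0],
  [0,4,-3.9,5.5,0],
  [0,4,-3.9,6,0],
  [0,4,-3.9,6,0],
])

```text
time: 17.4
tool_pos: [0.436, -0.1683, 0.0432]
tcp_rot: [-2.919, 1.161, 0.003]
wrist_force: [-0.9, -0.0, -2.5]
width: 0.237
grip_force: 117.6
```

```bash
python3 - <<'E'
from h import *
to();bis('top',.055,'pics/t8.png')
E
```

```text
t 17.4 tcp [ 0.436  -0.1683  0.0432] yaw -43.4 tilt [-0.002  0.001 -1.   ] F [-0.9 -0.  -2.5] grip 117.6 w 0.237 q [-24.   1. 125.   0.  54. 109.]
top [417. 271.] 2078 ray [ 0.5502 -0.2743  0.055 ] med [ 0.5531 -0.2766  0.0544] n [ 0.01  -0.003  1.   ]
top [470. 319.] 2218 ray [ 0.4614 -0.366   0.055 ] med [ 0.4614 -0.3723  0.0387] n [-0.     0.003  1.   ]
```

View pics/t8.png

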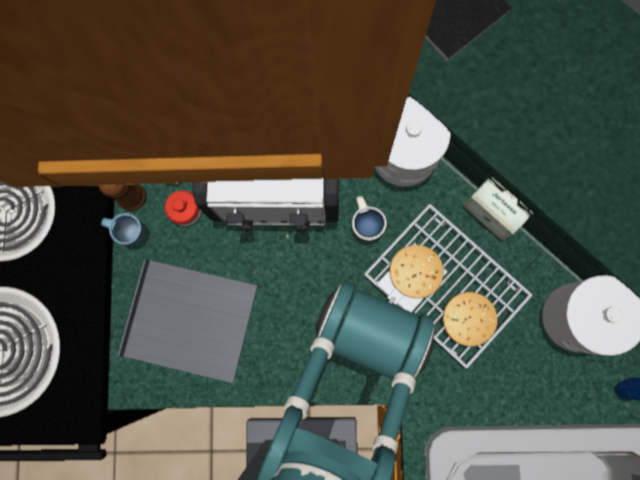

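The top view shows the biscuit (417,271) on the blade over the rack's free end, with clear space to the cool one (470,319). Lowering to contact.

Emit:
step_arm([
  [0,0,0,0.4,0],
  [0,0,0,0.8,0],
  [0,0,0,1.1,0],
  [0,0,0,1.3,0],
  [0,0,0,1.3,0],
])

```text
time: 17.95
tool_pos: [0.4364, -0.1686, 0.0308]
tcp_rot: [-2.919, 1.161, 0.001]
wrist_force: [-0.4, 0.9, -2.4]
width: 0.237
grip_force: 117.6
```

Emit:
step_arm([
  [0,0,0,0.15,0],
  [0,0,0,0.3,0],
  [0,0,0,0.3,0],
])

```text
time: 18.25
tool_pos: [0.4371, -0.1689, 0.0286]
tcp_rot: [2.919, -1.161, 0.001]
wrist_force: [-0.4, 1.1, -1.1]
width: 0.238
grip_force: 118.0
```

Emit:
step_arm([
  [0,0,0,0,0],
  [0,0,0,0,0],
  [0,0,0,-0.5,0],
  [0,0.1,0,-1,0],
  [0,0.2,0,-1.5,0],
  [0,0.3,0,-2,0],
  [0,0.3,0,-2,0],
], force=25)

```text
time: 18.95
tool_pos: [0.4399, -0.1713, 0.0493]
tcp_rot: [2.919, -1.161, 0.003]
wrist_force: [-0.0, -0.2, -2.4]
width: 0.234
grip_force: 117.7
```

```bash
python3 - <<'E'
from h import *
to();bis('top',.045);blade()
E
```

```text
t 18.95 tcp [ 0.4399 -0.1713  0.0493] yaw -43.4 tilt [ 0.002 -0.001 -1.   ] F [-0.  -0.2 -2.4] grip 117.7 w 0.234 q [-24.   1. 124.  -0.  54. 109.]
top [419. 268.] 2109 ray [ 0.556  -0.2795  0.045 ] med [ 0.5567 -0.2796  0.0611] n [-0.001  0.005  1.   ]
top [470. 319.] 2266 ray [ 0.4614 -0.3677  0.045 ] med [ 0.4615 -0.3724  0.0387] n [0.002 0.014 1.   ]
blade n 12110
z= [ 0.05364315  0.00217441 -0.00655984] nose-down deg 3.070583329588971 x [0.08480341 0.11447265] y [-0.0406214  -0.00589002  0.03808216] z at x=.145 0.0012184213606809702
```

The grip stays at 117 N without re-closing. I'll rest the blade on the rack, open slightly, and re-close softly.

Emit:
step_arm([
  [0,0,0,0.8,0],
  [0,0,0,1.6,0],
  [0,0,0,2,0],
  [0,0,0,2.1,0],
  [0,0,0,2.1,0],
  [2.3,0,0,2.1,0],
  [2.3,0,0,2.1,0],
  [0,0,0,2.1,0],
  [0,0,0,2.1,0],
  [0,0,0,2.1,0],
], force=20)

```text
time: 20.05
tool_pos: [0.4392, -0.171, 0.0272]
tcp_rot: [2.919, -1.161, 0.001]
wrist_force: [0.6, -1.0, -0.1]
width: 0.253
grip_force: 22.1
```

Emit:
step_arm([
  [0,0,0,-0.5,0],
  [0,0.1,0,-1,0],
  [0,0.2,0,-1.5,0],
  [0,0.3,0,-2,0],
  [0,0.3,0,-2,0],
])

```text
time: 20.55
tool_pos: [0.4419, -0.1732, 0.0482]
tcp_rot: [2.919, -1.161, 0.003]
wrist_force: [-0.6, 0.0, -2.2]
width: 0.255
grip_force: 21.9
```

```bash
python3 - <<'E'
from h import *
to();bis('top',.045);blade()
E
```

```text
t 20.55 tcp [ 0.4419 -0.1732  0.0482] yaw -43.4 tilt [ 0.002 -0.001 -1.   ] F [-0.6  0.  -2.2] grip 21.9 w 0.255 q [-24.   2. 124.   0.  54. 109.]
top [416. 270.] 2024 ray [ 0.5527 -0.2743  0.045 ] med [ 0.554  -0.2752  0.0452] n [ 0.092 -0.078  0.993]
top [470. 319.] 2210 ray [ 0.4617 -0.3683  0.045 ] med [ 0.4613 -0.3729  0.0387] n [-0.001  0.005  1.   ]
blade n 10179
z= [ 0.27404624  0.00666763 -0.01778564] nose-down deg 15.32543468370711 x [0.07856644 0.13188757] y [-0.04803574  0.00341184  0.04982769] z at x=.145 0.021951066043657673
```

It now pivots nose-down with the front edge on the rack. I'll raise further while keeping the edge in place.

Emit:
step_arm([
  [0,0.25,0,-0.5,0],
  [0,0.5,0,-1,0],
  [0,0.75,0,-1.5,0],
  [0,1,0,-2,0],
  [0,1.3,0,-2.5,0],
  [0,1.6,0,-3,0],
  [0,1.9,0,-3.5,0],
  [0,2.2,0,-4,0],
  [0,2.2,0,-4,0],
])

```text
time: 21.55
tool_pos: [0.4582, -0.1886, 0.0883]
tcp_rot: [2.919, -1.161, 0.003]
wrist_force: [-0.3, 0.0, -1.8]
width: 0.258
grip_force: 22.7
```

```bash
python3 - <<'E'
from h import *
to();bis('top',.045)
E
```

```text
t 21.55 tcp [ 0.4582 -0.1886  0.0883] yaw -43.4 tilt [ 0.002 -0.001 -1.   ] F [-0.3  0.  -1.8] grip 22.7 w 0.258 q [-25.   1. 120.  -0.  59. 108.]
top [419. 266.] 1745 ray [ 0.5614 -0.2799  0.045 ] med [ 0.5596 -0.2795  0.0556] n [ 0.242 -0.213  0.947]
top [475. 319.] 1780 ray [ 0.4604 -0.3767  0.045 ] med [ 0.4596 -0.378   0.0389] n [ 0.003 -0.016  1.   ]
```

Emit:
step_arm([
  [0,0.4,0,-0.5,0],
  [0,0.8,0,-1,0],
  [0,1.2,0,-1.5,0],
  [0,1.6,0,-2,0],
  [0,1.8,0,-2.3,0],
  [0,1.8,0,-2.3,0],
])

```text
time: 22.2
tool_pos: [0.471, -0.2008, 0.111]
tcp_rot: [2.919, -1.161, 0.002]
wrist_force: [-0.0, -0.3, -2.3]
width: 0.256
grip_force: 22.9
```

```bash
python3 - <<'E'
from h import *
to();bis('top',.045)
E
```

```text
t 22.2 tcp [ 0.471  -0.2008  0.111 ] yaw -43.4 tilt [ 0.001 -0.001 -1.   ] F [-0.  -0.3 -2.3] grip 22.9 w 0.256 q [-26.   1. 117.  -0.  62. 108.]
top [426. 255.] 1227 ray [ 0.5813 -0.2945  0.045 ] med [ 0.5789 -0.2924  0.0674] n [ 0.301 -0.258  0.918]
top [481. 322.] 1126 ray [ 0.455  -0.3873  0.045 ] med [ 0.4534 -0.3888  0.0387] n [-0.009 -0.045  0.999]
```

Emit:
step_arm([
  [0,0,0,0.3,0],
  [0,0,0,0.6,0],
  [0,-0.8,0,0.7,0],
  [0,-2.5,0,0.8,0],
  [0,-4.5,0,0.8,0],
  [0,-4.5,0,0.8,0],
])

```text
time: 22.85
tool_pos: [0.4346, -0.1673, 0.101]
tcp_rot: [-2.919, 1.16, 0.006]
wrist_force: [-0.8, -0.0, -3.0]
width: 0.252
grip_force: 23.0
```

```bash
python3 - <<'E'
from h import *
to();bis('top',.045);bis('wrist',.045)
p=cam('top')[0];q=cam('wrist')[0]
cv2.imwrite('pics/c9.png',np.hstack([cv2.resize(p[180:390,330:540],(400,400)),cv2.resize(q,(400,300))[:, :].repeat(1,0) if 0 else cv2.copyMakeBorder(cv2.resize(q,(400,300)),0,100,0,0,0)])[...,::-1])
E
```

```text
t 22.85 tcp [ 0.4346 -0.1673  0.101 ] yaw -43.4 tilt [-0.003  0.002 -1.   ] F [-0.8 -0.  -3. ] grip 23.0 w 0.252 q [-24.  -3. 122.   0.  61. 109.]
top [408. 280.] 1974 ray [ 0.5352 -0.2592  0.045 ] med [ 0.5341 -0.2579  0.0554] n [ 0.258 -0.236  0.937]
top [470. 319.] 2209 ray [ 0.4617 -0.3683  0.045 ] med [ 0.4613 -0.3728  0.0386] n [0.002 0.007 1.   ]
wrist [317.  54.] 16484 ray [ 0.5308 -0.2533  0.045 ] med [ 0.5275 -0.25    0.0584] n [ 0.42  -0.397  0.816]
wrist [518.  39.] 11468 ray [ 0.4508 -0.3503  0.045 ] med [ 0.4471 -0.3516  0.0389] n [ 0.555 -0.658  0.509]
```

View pics/c9.png

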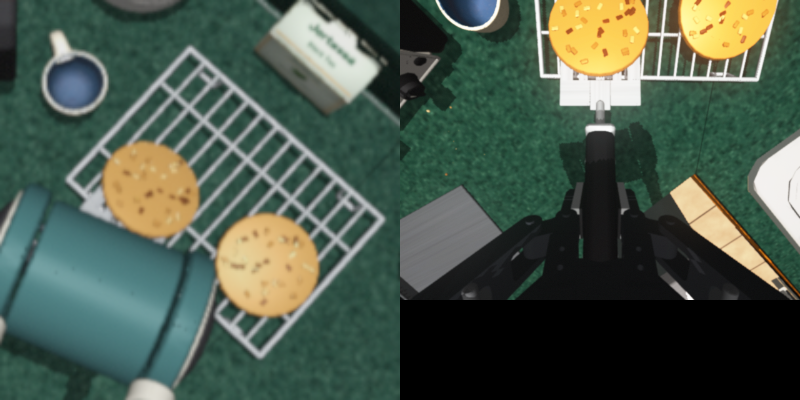

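The composite shows the biscuit still on the tilted blade (about 21°, crop (150,190)), so it needs a steeper tilt. I'll go back forward, then jerk upward so the nose pivots further down.

Emit:
step_arm([
  [0,0,0,-0.5,0],
  [0,0.3,0,-1,0],
  [0,0.9,0,-1,0],
  [0,1.7,0,-1,0],
  [0,2.7,0,-1,0],
  [0,3.8,0,-1,0],
  [0,4.8,0,-1,0],
  [0,5.5,0,-1,0],
  [0,5.8,0,-1,0],
  [0,5.8,0,-1,0],
  [0,5.8,0,-4,0],
  [0,5.8,0,-4,0],
  [0,5.8,0,-3.5,0],
  [0,5.8,0,-3,0],
  [0,5.8,0,-3,0],
], force=20)

```text
time: 24.55
tool_pos: [0.4778, -0.2083, 0.1296]
tcp_rot: [-2.919, 1.161, 0.007]
wrist_force: [0.5, -0.2, -1.8]
width: 0.253
grip_force: 23.4
```

```bash
python3 - <<'E'
from h import *
to();bis('top',.045);bis('wrist',.045);bis('side',.05)
E
```

```text
t 24.55 tcp [ 0.4778 -0.2083  0.1296] yaw -43.4 tilt [-0.004  0.002 -1.   ] F [ 0.5 -0.2 -1.8] grip 23.4 w 0.253 q [-26.   2. 114.   0.  64. 107.]
top [436. 244.] 1193 ray [ 0.6011 -0.314   0.045 ] med [ 0.6009 -0.3144  0.0503] n [ 0.274 -0.27   0.923]
top [483. 327.] 708 ray [ 0.4465 -0.3919  0.045 ] med [ 0.4443 -0.3962  0.0384] n [-0.036 -0.063  0.997]
wrist [316.  44.] 12322 ray [ 0.5811 -0.3008  0.045 ] med [ 0.5774 -0.2972  0.0584] n [ 0.211 -0.227  0.951]
wrist [489. 103.] 13597 ray [ 0.4659 -0.367   0.045 ] med [ 0.4634 -0.3697  0.0389] n [0.006 0.003 1.   ]
```

```bash
sed -i "s/(L\[...,2\]<.04)/(L[...,2]<.09)/" h.py; python3 - <<'E'
from h import *
blade()
p,d,K,Rm,o=cam('wrist');C=cloud(d,K,Rm,o);s=bot.read_state();M=R.from_rotvec(s['tcp_rot']).as_matrix();L=(C-s['tool_pos'])@M
hsv=cv2.cvtColor(p,cv2.COLOR_RGB2HSV)
for v in range(0,200,12): print(v,L[v,318].round(4),C[v,318,2].round(4),hsv[v,318])
E
```

```text
blade n 4406
z= [ 6.06674417e-01 -2.51139354e-04  8.93415475e-03] nose-down deg 31.244116916687847 x [0.07057955 0.11392863] y [-0.04084448 -0.00113533  0.03796281] z at x=.145 0.09690194520334937
0 [ 0.1635 -0.0025  0.0817] 0.05 [ 27 114 255]
12 [ 0.1559 -0.0025  0.0792] 0.0525 [ 22 172 252]
24 [ 0.1481 -0.0025  0.0756] 0.0561 [ 22 169 252]
36 [ 0.1406 -0.0025  0.073 ] 0.0587 [ 11 199 178]
48 [ 0.133  -0.0025  0.0703] 0.0615 [ 23 166 253]
60 [ 0.1256 -0.0025  0.0685] 0.0632 [ 23 160 253]
72 [ 0.1179 -0.0025  0.0649] 0.0669 [ 23 155 254]
84 [ 0.1104 -0.0025  0.0631] 0.0686 [ 24 143 254]
96 [ 0.1031 -0.0025  0.0629] 0.0688 [ 22 152 252]
108 [ 0.0958 -0.0026  0.0669] 0.0649 [ 15   4 240]
120 [ 0.088  -0.0025  0.0618] 0.0699 [ 20   3 240]
132 [ 0.0802 -0.0025  0.057 ] 0.0748 [ 45   2 240]
144 [ 0.0726 -0.0025  0.0535] 0.0782 [ 45   2 240]
156 [ 0.0654 -0.0025  0.0449] 0.0869 [ 30   2 233]
168 [ 0.0581 -0.0025  0.0411] 0.0907 [ 45   2 234]
180 [ 0.0512 -0.0025  0.035 ] 0.0968 [ 60   1 188]
192 [ 0.0456 -0.0024  0.0235] 0.1082 [ 45   3 175]
```

The blade is at 31° and the biscuit at 19°, so its front edge is already on the rack. Withdrawing.

Emit:
step_arm([
  [0,-2,0,0,0],
  [0,-4,0,0,0],
  [0,-6,0,0,0],
  [0,-8,0,0,0],
  [0,-8,0,0,0],
])

```text
time: 25.3
tool_pos: [0.4199, -0.153, 0.132]
tcp_rot: [-2.919, 1.16, 0.002]
wrist_force: [-0.7, -0.0, -2.2]
width: 0.249
grip_force: 23.5
```

```bash
python3 - <<'E'
from h import *
to();bis('top',.0405);bis('wrist',.0405);blade()
E
```

```text
t 25.3 tcp [ 0.4199 -0.153   0.132 ] yaw -43.3 tilt [-0.001  0.001 -1.   ] F [-0.7 -0.  -2.2] grip 23.5 w 0.249 q [-23.  -7. 123.   0.  65. 110.]
top [432. 253.] 2071 ray [ 0.5841 -0.3062  0.0405] med [ 0.5871 -0.3086  0.0389] n [0.005 0.007 1.   ]
top [470. 319.] 2203 ray [ 0.4618 -0.3694  0.0405] med [ 0.4614 -0.3724  0.0387] n [0.002 0.004 1.   ]
wrist [498.  28.] 6979 ray [ 0.4449 -0.3484  0.0405] med [ 0.4422 -0.3477  0.0385] n [-0.051  0.056  0.997]
blade n 7860
z= [ 6.12694157e-01 -3.62266614e-04  9.13101224e-03] nose-down deg 31.495558194809767 x [0.07104139 0.13167196] y [-0.04079784 -0.0012397   0.03769797] z at x=.145 0.09797166497957088
```

The biscuit lies flat on the rack (x ≈ +24 mm, y ≈ +60 mm in its frame) and the other is unmoved. Swinging the turner clear over the worktop.

Emit:
step_arm([
  [0,-1,0,-2,0],
  [0,-2,0,-4,0],
  [0,-3,0,-6,0],
  [0,-4,0,-6,-4],
  [0,-4,0,-6,-12],
  [0,-4,0,-6,-20],
  [0,-4,0,-6,-28],
  [0,-4,0,-6,-36],
  [0,-4,0,-6,-44],
  [0,-4,0,-6,-52],
  [0,-4,0,-6,-60],
  [0,-4,0,-6,-68],
  [0,-4,0,-6,-76],
  [0,-4,0,-6,-84],
  [0,-4,0,-6,-92],
  [0,-4,0,-6,-95],
  [0,-4,0,-6,-95],
])

```text
time: 27.15
tool_pos: [0.3933, -0.1276, 0.1925]
tcp_rot: [2.828, 1.367, 0.001]
wrist_force: [-0.4, -0.1, -0.9]
width: 0.259
grip_force: 23.5
```

```bash
python3 - <<'E'
from h import *
to((.446,-.124,.19,52),(.446,-.124,.1,52),(.41,-.17,.0005,52));blade()
E
```

```text
t 27.15 tcp [ 0.3933 -0.1276  0.1925] yaw 51.6 tilt [ 0.001 -0.001 -1.   ] F [-0.4 -0.1 -0.9] grip 23.5 w 0.259 q [-21. -14. 122.  -0.  73.  17.]
(0.446, -0.124, 0.19, 52) -> [3.55 3.9  0.26] -0.4
(0.446, -0.124, 0.1, 52) -> [3.55 3.89 9.26] -0.4
(0.41, -0.17, 0.0005, 52) -> [-2.29  3.92 19.21] -0.4
blade n 7883
z= [ 0.61580523 -0.00080714  0.00811621] nose-down deg 31.62497869789573 x [0.07072461 0.13266492] y [-0.03940078  0.00016895  0.03908074] z at x=.145 0.09740796975425581
```

Emit:
step_arm([
  [0,1.5,1.5,2,0],
  [0,3.5,3.5,5,0],
  [0,3.6,3.9,8,0],
  [0,3.5,3.9,9.6,0],
  [0,2.6,3.9,10.7,0],
  [0,1.8,3.9,11.8,0],
  [0,0.9,3.9,12.8,0],
  [0,0.3,3.9,13.8,0],
  [0,-0.3,3.9,14.8,0],
  [0,-1,3.9,15.9,0],
  [0,-1.3,3.9,16.7,0],
  [0,-1.7,3.9,17.5,0],
  [0,-2,3.9,18.3,0],
  [0,-2.3,3.9,19,0],
  [0,-2.3,3.9,19.3,0],
  [0,-2.3,3.9,19.3,0],
])

```text
time: 28.8
tool_pos: [0.4084, -0.1693, -0.001]
tcp_rot: [-2.828, -1.368, 0.001]
wrist_force: [0.5, -0.3, 0.2]
width: 0.256
grip_force: 21.3
```

```bash
python3 - <<'E'
from h import *
to();blade()
E
```

```text
t 28.8 tcp [ 0.4084 -0.1693 -0.001 ] yaw 51.6 tilt [-0.001 -0.    -1.   ] F [ 0.5 -0.3  0.2] grip 21.3 w 0.256 q [-26.   2. 130.  -0.  48.  13.]
blade n 17812
z= [ 0.02143956  0.00100458 -0.00586417] nose-down deg 1.2282083360807121 x [0.08722616 0.13810051] y [-0.03902491  0.00033142  0.03987721] z at x=.145 -0.0027554301118320793
```

Flat on the worktop. Release and rise.

Emit:
step_arm([
  [5,0,0,0,0],
  [5,0,0,0,0],
  [5,0,0,0,0],
  [5,0,0,0,0],
  [5,0,0,-1.5,0],
  [5,0,0,-4,0],
  [5,0,0,-8,0],
  [5,0,0,-12,0],
  [5,0,0,-15,0],
  [5,0,0,-15,0],
  [5,0,0,-15,0],
])

```text
time: 29.95
tool_pos: [0.4093, -0.1693, 0.15]
tcp_rot: [2.827, 1.367, 0.002]
wrist_force: [0.1, -0.3, 0.1]
width: 0.59
grip_force: 0.0
```

```bash
python3 - <<'E'
from h import *
to();bis('top',.0405)
p,d,K,Rm,o=cam('wrist');C=cloud(d,K,Rm,o);hsv=cv2.cvtColor(p,cv2.COLOR_RGB2HSV)
s=bot.read_state();M=R.from_rotvec(s['tcp_rot']).as_matrix();L=(C-s['tool_pos'])@M
B=(hsv[...,1]<60)&(hsv[...,2]>180)&(abs(L[...,1])<.05)&(L[...,0]>.075)&(L[...,0]<.22)&(C[...,2]<.04);Q=C[B]
A=np.c_[Q[:,:2],np.ones(len(Q))];print('turner blade',len(Q),np.linalg.lstsq(A,Q[:,2],rcond=None)[0],Q.min(0),Q.max(0),Q.mean(0))
E
```

```text
t 29.95 tcp [ 0.4093 -0.1693  0.15  ] yaw 51.6 tilt [ 0.002 -0.001 -1.   ] F [ 0.1 -0.3  0.1] grip 0.0 w 0.59 q [-26.  -9. 122.   0.  67.  13.]
top [432. 253.] 2130 ray [ 0.5842 -0.3054  0.0405] med [ 0.5863 -0.3076  0.039 ] n [-0.007 -0.     1.   ]
top [470. 319.] 2259 ray [ 0.4616 -0.3688  0.0405] med [ 0.4616 -0.3711  0.0387] n [-0.    -0.002  1.   ]
turner blade 9069 [-0.01119059 -0.01177011  0.00691487] [ 0.43402422 -0.12265612 -0.00245344] [5.55473204e-01 4.44836169e-04 2.11231022e-02] [ 0.49430898 -0.06099302  0.00210115]
```

Turner flat, biscuit flat, fingers clear.

```bash
python3 -c "
from workcell import bot
print(bot.finish_job())"
```

```text
the job is handed in; nothing more can be done
None
```

The job is handed in at about 30 s (the hand-in returned no verdict): the hot biscuit lies flat on the rack's free end with the cooling biscuit unmoved, and the turner lies blade down on the worktop, released.

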